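# Shut the dust extractor and pull its filter cassette

## Robot

A 7-joint arm with a two-finger parallel gripper is mounted at the origin on the work surface. World frame = base frame: x ahead of the robot, y to its left, z up, the work surface at z = 0. Lengths are in m, angles in rad, forces in N, time in s.
With the tool pointing down it reaches from about 0.4 to 0.75 m from the base axis. Payload 19.5 kg.
Tool frame: the origin (TCP) lies at the very end of the fingers, on their centre line; the grasp point (between the pads) lies ctrl.grasp_offset behind it (ctrl.grasp_offset is the distance from the TCP to the grasp point, in m); z points along the fingers, y is the line along which they close (so a half turn about z gives the same grasp; the last joint's range is limited). The gripper opens to 85 mm and grips with 20 to 120 N. Pads are 22 mm wide; open, the fingers measure 114 mm over their backs; the gripper's body (76 mm by 85 mm) begins 54 mm behind the grasp point. The pads swing forward as they close: fully open they stand 13 mm farther back than shut.
Start: joints at [1.208, 0.707, -0.028, 1.485, 0.022, 0.951, -0.075], TCP at [0.181, -0.546, 0.231] pointing down, gripper open.
Joint ranges: [-2.71, 2.71], [-0.32, 2.16], [-1.57, 1.52], [0, 2.45], [-1.46, 4.6], [0, 2.02], [-2.83, 2.83]. Speed limits (rad/s): [1.89, 1.89, 2.57, 2.57, 3.01, 3.01, 3.01].

## Interface

Orientations are given as a rotation vector (axis times angle).
In Python, from workcell import ctrl gives the robot as it stands. The module is installed in compiled form; this text tells all that it offers.
- The arm moves only by the tool carry_out, never from a script. Its argument "moves" is a list that holds one entry, the list of rows, each a list of 5 numbers: the opening, from -1 (shut) to 1 (fully open), then the shift along the world's x, y, z each as a share of 0.25 m, from -1 to 1, then the turn about the world's z as a share of pi rad, from -1 to 1. A call has 1 to 20 rows; each row shifts and turns the commanded pose from where the row before left it; what a row does not reach is not made up. A row lasts 1/8 s, in which the tool goes at most 62.5 mm and 10.7 degrees, less where a joint would pass 70% of its speed; a pose out of reach is approached as far as the arm can. A call with a number of a shift or a turn outside -1 to 1 is refused whole. A call with a gripper value outside its range is refused whole. The fingers move at their own pace and stop on an object; the grip force is fixed at half the most. Time passes only in rows, so rows that do not move let the fingers close. It gives the time, the measured TCP pose, the force, the opening and the grip force at its end, in the units of the state.
- ctrl.observe(): the state, without advancing time (a new reading comes with each control period).
- ctrl.get_image(name): name is "side" or "top"; returns the picture (384x512x3 uint8, blue, green, red); there is no depth.
- ctrl.camera_model(name): a dict with "fx", "fy", "cx", "cy" (pixels), "k1" (the pictures are not rectified: a ray, as slopes to the right and down, at radius r is drawn at 1 + k1 r^2 times it, then the intrinsics apply), "view" (4x4, takes a point from world to camera coordinates). Camera axes: x right, y up, looking along -z (the intrinsics and any distortion apply to the point x, -y, -z); pixel columns grow to the right and rows downward; lengths in m; the calibration is good to about 2 mm. A picture is of the moment at which its call begins. camera_model takes no time and is no camera call.
- ctrl.finish_job(): hands the job in; it is judged then, once.
Trained networks look in the newest picture that a camera, given by its name, has taken for a name from the list of things; names that differ only in an ending like _2 or _b are one class to them, and where a whole thing is asked for, a point or a joint stands for the part that bears it (a point fixed in the world has none). Each returns a list of dicts, best first, with "score" (0 to 1); they miss things now and then, are a little off and sometimes report something else, mostly with a low value. They report only what shows in the picture. A call takes as long as a camera call. They do not tell look-alikes from the thing itself.
- ctrl.look_for(camera, label): "position" ([x, y, z] in m, in the coordinates of the camera as it stood for that picture, good to about 4 mm: the middle of the surface that is visible of it).
- ctrl.landmark_of(camera, label): "position" ([x, y, z] in m, in the coordinates of the camera as it stood for that picture, good to about 4 mm: a listed point, or the origin of a listed thing).
The state is a dict: "time": time; "joint_pos": joint angles; "dq": joint speeds; "joint_torque": joint torques, N m; "position": TCP position; "ee_rot": TCP orientation; "force": force on the tool from outside, world axes, zero at the start; "wrist_torque": the same for the moment, N m; "grip_width": finger opening in m; "grip_force": force on a finger pad.
Only numpy, scipy, OpenCV 4.12 (cv2) and the standard library are available. Lean on these libraries where they do the work, as an engineer would, in place of code of your own. Each camera call takes 0.05 s, during which the arm holds its last target. There are 200 camera calls.

## Task

Shut the dust extractor's inlet first: take the red-handled shutter plate out of its wooden rack, slide it fully down into the yellow-edged slot in the extractor and let go of it. Then pinch the filter cassette's two orange catches together with the fingers and lift the cassette upright out of its well, and finish while holding it still in the air, clear above the extractor, catches still squeezed. Leave the other things on the bench where they are.

Things in the scene. Friction and masses are not known exactly. Their poses are not given: they have to be found in the camera images.
- extractor: grey dust extractor fixed to the bench, 200 (x) x 300 (y) x 110 mm tall, origin at the centre of its underside, vent slits on its -x front; a 76 mm duct leaves its back (+x) at y +75 mm, 20 to 96 mm high. In its flat top deck: the cassette's well (centre x 0, y -70 mm, opening 114 x 74 mm, floor 20 mm above the bench) and the shutter slot (centre x +20, y +75 mm)
- slot_mouth (a point): centre of the shutter slot's mouth, level with the deck (110 mm above the bench); axes as the extractor's. The slot is 12 mm wide (x) and 98 mm long (y), with 45 degree yellow slopes 5 mm wide along both long edges, so that the mouth is 22 mm wide at the deck
- slot_floor (a point): centre of the slot's floor, 98 mm straight below slot_mouth, 12 mm above the bench; axes as the extractor's. Fully home, the shutter's lower edge stands on it and its handle's underside is 2 mm above the deck
- rack: plywood rack block fixed to the bench, 70 (x) x 130 (y) x 60 mm tall, origin at the centre of its underside; a slot 12 mm wide (x) and 98 mm long (y) in its top, floor at 10 mm, holds the shutter upright. It stands to the left or to the right of the extractor
- shutter: aluminium plate 8 (its x) x 90 (y) x 100 mm tall, loose, about 0.22 kg, with a red handle block on top, 22 (x) x 60 (y) mm, from z = 100 to 132 mm; origin at the centre of the plate's lower edge, z up. Either way round fits. It starts standing in the rack, axes along the rack's. Pinch the handle across its x from above
- cassette: filter cassette, loose, about 0.36 kg, 110 (x) x 70 (y) x 90 mm, white pleats, blue top; origin at the centre of its underside, z up. It starts seated in the well, top level with the deck, axes along the extractor's. A blue rib 20 mm thick (y), 70 mm long (x) rises from z = 90 to 118 mm between the catches. While a catch is out, its tooth under the well's lip locks the cassette down
- cassette_grip (a point): midway between the two orange catch paddles, 22 mm above the cassette's blue top (at its z = 112 mm); axes as the cassette's. The paddles stand upright at +y and -y of it, each 36 mm wide (x), 8 mm thick, from z = 91 to 130 mm; over their outer faces 60 mm (y) when out, 44 mm when squeezed fully in. Pinch them along y from above
- catch_left (a joint): travel of the catch at the cassette's +y side, m: 0 = out (locked), 0.008 = fully squeezed in; its tooth is free of the lip from about 0.006. A spring of about 2 N at rest and 7 N fully in pushes it out
- catch_right (a joint): the same for the catch at the cassette's -y side
- toy_car: bystander, to be left alone: brown wooden toy car 140 x 85 x 62 mm; origin at the centre of its underside, loose
- glue: bystander, to be left alone: white glue bottle with orange cap, 60 mm diameter, 150 mm tall; origin at the centre of its underside, loose
- pencil_pot: bystander, to be left alone: blue pot with pencils, 72 mm diameter, about 180 mm tall with the pencils; origin at the centre of its underside, loose
- sanding_block: bystander, to be left alone: cork sanding block 70 x 110 x 40 mm; origin at the centre of its underside, loose
- tape: bystander, to be left alone: yellow ring of tape lying flat, 100 mm diameter, 24 mm tall; origin at the centre of its underside, loose
- offcut: bystander, to be left alone: dark wooden offcut 160 x 45 x 22 mm; origin at the centre of its underside, loose
There are look-alikes about, which are no part of the job. What is shaped like the cassette but green is not meant.

How it is judged:
On the way, in this order (a step that is already met when the one before it is completed fails the run):
1. the shutter plate is fully home in the extractor's slot and let go (z of shutter in the frame of slot_floor below 0.004 m and horizontal distance between shutter and slot_floor below 0.009 m and angle between shutter's own z axis and vertical below 0.06 rad and contact force between the fingers and shutter below 0.1 N), for 0.2 s.
2. the fingers squeeze both catches in while the cassette is still in its well (value of joint each of catch_left, catch_right above 0.006 m and contact force between the fingers and cassette above 3 N and height (world z) of cassette below 0.05 m), for 0.05 s.
At the end, for the whole second after the job is handed in: shutter within 4 mm of the slot floor, within 9 mm of its centre, upright, let go; both catches in by 6 mm or more with over 2 N of finger force on each; cassette underside 15 mm or more above the deck, leaning under 20 degrees, slower than 0.05 m/s, touching neither extractor, shutter nor rack (all of step 1 and value of joint each of catch_left, catch_right above 0.006 m and contact force between the fingers and catch_left above 2 N and contact force between the fingers and catch_right above 2 N and height (world z) of cassette above 0.125 m and angle between cassette's own z axis and vertical below 0.35 rad and linear speed of cassette below 0.05 m/s and contact force between cassette and extractor below 0.1 N and contact force between cassette and shutter below 0.1 N and contact force between cassette and rack below 0.1 N); the arm keeps its last pose, push and grip.
It fails at once if another thing on the bench is moved by more than 30 mm (distance of any of toy_car, glue, pencil_pot, sanding_block, tape, offcut from where it was at the start of the episode above 0.03 m).
It also fails if it takes over 61 s, if anything falls off the work surface, if the arm or the gripper's body presses on something with over 40 N, if the wrist force passes 120 N, or if a joint passes its speed limit or range.

## Working session

There is one attempt and no reset: what is moved stays moved. The work goes in short steps, Python scripts to look and compute and a tool call to move; the robot and the scene stay as the last step left them, time stands still between calls to the robot, and variables do not carry over. Pictures are saved under pics/ and viewed, at most 10 in all, crops included, and the job is handed in when it is done.

Besides the shell and the picture viewer there is one more tool, called after "Call:" by a JSON object that holds its "name" and its "arguments". carry_out: Moves the arm, as the interface text tells. Shift numbers are shares of 0.25 m and turn numbers shares of pi rad, none past 1 either way. Its arguments: {"type":"object","properties":{"moves":{"type":"array"}},"required":["moves"]}

```bash
mkdir -p pics; cat > h.py <<'E'
import numpy as np, cv2
from workcell import ctrl
def w(cam,p):
    V=np.array(ctrl.camera_model(cam)["view"]); return (np.linalg.inv(V)@np.r_[p,1])[:3]
def px(cam,P):
    m=ctrl.camera_model(cam);c=np.array(m["view"])@np.r_[P,1]
    s=np.array([c[0]/-c[2],-c[1]/-c[2]]);s=s*(1+m["k1"]*(s@s))
    return np.array([m["fx"]*s[0]+m["cx"],m["fy"]*s[1]+m["cy"]])
def ray(cam,uv):
    m=ctrl.camera_model(cam);d=np.array([(uv[0]-m["cx"])/m["fx"],(uv[1]-m["cy"])/m["fy"]]);s=d.copy()
    for _ in range(20): s=d/(1+m["k1"]*(s@s))
    V=np.linalg.inv(np.array(m["view"]));r=V[:3,:3]@np.array([s[0],-s[1],-1]);return V[:3,3],r
def atz(cam,uv,z):
    o,r=ray(cam,uv);return o+r*(z-o[2])/r[2]
def tri(a,b):
    (o1,r1),(o2,r2)=ray("top",a),ray("side",b)
    t=np.linalg.lstsq(np.c_[r1,-r2],o2-o1,rcond=None)[0];p,q=o1+t[0]*r1,o2+t[1]*r2
    return (p+q)/2,np.linalg.norm(p-q)
E
python3 - <<'E'
from h import *
np.set_printoptions(precision=4,suppress=True)
print(ctrl.grasp_offset); s=ctrl.observe(); print(s["time"],s["position"],s["ee_rot"],s["force"],s["grip_width"])
for c in("top","side"):
    cv2.imwrite(f"pics/{c}0.png",ctrl.get_image(c))
    V=np.linalg.inv(np.array(ctrl.camera_model(c)["view"]));print(c,V[:3,3],-V[:3,2])
    for l in("extractor","slot_mouth","rack","shutter","cassette","cassette_grip","toy_car","glue","pencil_pot"):
        for d in ctrl.landmark_of(c,l)[:3]: P=w(c,d["position"]);print(l,round(d["score"],2),P,px(c,P).round())
E
```

```text
0.0187
0.0 [ 0.1812 -0.5454  0.2308] [-3.1002 -0.5015  0.0003] [ 0.0506 -0.0921  0.3153] 0.08534440530731674
top [ 0.4296 -0.0188  1.1437] [ 0.1093  0.0126 -0.9939]
extractor 0.86 [0.5596 0.0094 0.0034] [252. 189.]
extractor 0.3 [ 0.6158 -0.447  -0.0038] [400. 167.]
slot_mouth 0.92 [0.5772 0.0747 0.1071] [227. 179.]
rack 0.68 [ 0.5513 -0.0608  0.0239] [275. 191.]
rack 0.65 [ 0.4687 -0.3546 -0.0027] [373. 216.]
shutter 0.87 [ 0.4662 -0.3526  0.0127] [374. 217.]
cassette 0.72 [0.5595 0.0062 0.0008] [253. 189.]
cassette 0.65 [0.3385 0.0597 0.0035] [237. 264.]
cassette 0.57 [ 0.5504 -0.0613  0.0215] [275. 191.]
cassette_grip 0.68 [0.3351 0.0537 0.1089] [236. 268.]
cassette_grip 0.6 [ 0.5523 -0.0653  0.1325] [278. 186.]
toy_car 0.75 [ 0.4581  0.3266 -0.0014] [148. 226.]
glue 0.85 [ 0.6158 -0.4492 -0.0035] [400. 167.]
pencil_pot 0.6 [ 0.6311  0.4063 -0.0068] [124. 170.]
side [0.0757 0.8918 0.8498] [ 0.3699 -0.7188 -0.5887]
extractor 0.85 [ 0.5582  0.0067 -0.0001] [254. 219.]
extractor 0.63 [ 0.4693 -0.3546 -0.0025] [320. 172.]
extractor 0.19 [ 0.6329 -0.2726  0.0011] [272. 171.]
slot_mouth 0.74 [0.5859 0.0836 0.1118] [234. 202.]
rack 0.58 [ 0.4726 -0.3537 -0.0022] [319. 172.]
rack 0.28 [ 0.5519 -0.0652  0.0189] [266. 202.]
shutter 0.74 [ 0.4704 -0.3491  0.0058] [319. 171.]
cassette 0.64 [0.3377 0.0564 0.0006] [312. 250.]
cassette 0.56 [ 0.551  -0.0677  0.0186] [267. 202.]
cassette_grip 0.72 [0.3375 0.0571 0.1105] [315. 222.]
cassette_grip 0.58 [ 0.5523 -0.0628  0.1341] [266. 174.]
toy_car 0.74 [0.583  0.084  0.1091] [235. 203.]
toy_car 0.72 [ 0.4584  0.3283 -0.0013] [230. 301.]
toy_car 0.49 [ 0.4727 -0.3531 -0.0007] [319. 171.]
glue 0.9 [ 0.6217 -0.4492 -0.0042] [293. 152.]
pencil_pot 0.65 [ 0.6285  0.4047 -0.0052] [159. 299.]
```

```bash
python3 - <<'E'
import cv2
t=cv2.imread("pics/top0.png")[130:300,200:430];s=cv2.imread("pics/side0.png")[110:280,180:370]
cv2.imwrite("pics/topc.png",cv2.resize(t,None,fx=3.4,fy=3.4,interpolation=2))
cv2.imwrite("pics/sidec.png",cv2.resize(s,None,fx=3.5,fy=3.5,interpolation=2))
E
```

```text
(no output)
```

View pics/top0.png

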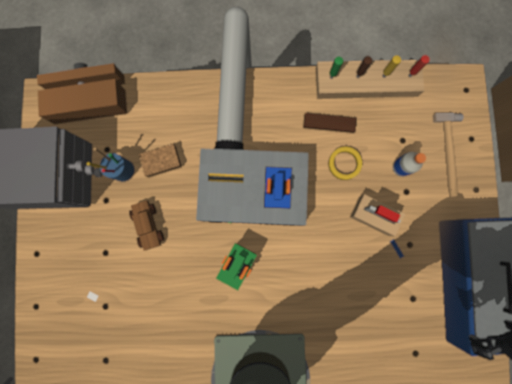

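View pics/topc.png

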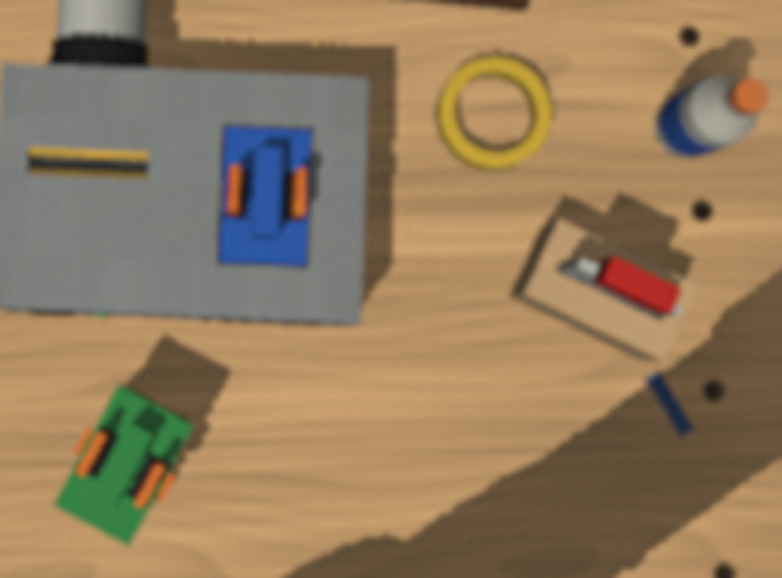

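View pics/sidec.png

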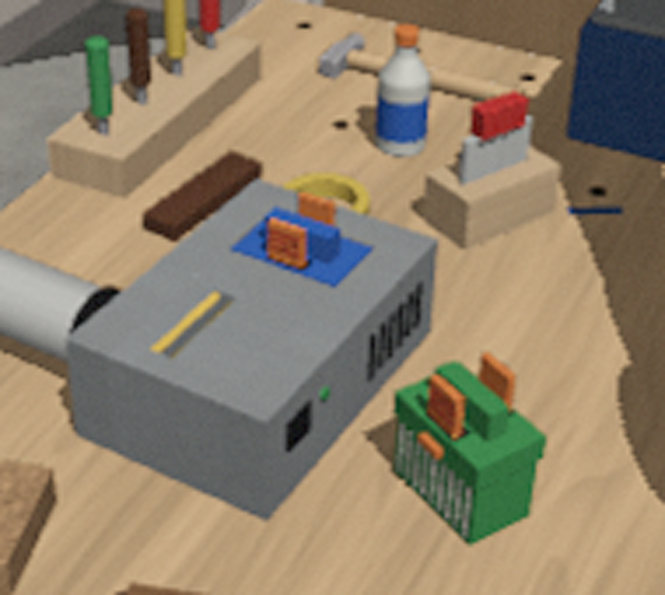

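Candidates for the cassette in the top view: blue at (278,187), seated in the grey extractor, and green at (237,265), standing on the bench. The blue one fits, since it is in the well and not green. The crop confirms this. The shutter is the red handle at (384,213) in the rack on the right. The yellow slot is at (226,177).

```bash
cat > m.py <<'E'
from h import *
from scipy.optimize import minimize,least_squares
def mask(img,kind):
    h,s,v=[c.astype(int) for c in cv2.split(cv2.cvtColor(img,cv2.COLOR_BGR2HSV))]
    if kind=="red": return ((h<5)|(h>174))&(s>150)&(v>70)
    if kind=="yellow": return (h>17)&(h<32)&(s>120)&(v>90)
    if kind=="orange": return (h>4)&(h<18)&(s>165)&(v>110)
def boxpts(x,y,z0,z1,yaw,a,b):
    c,s=np.cos(yaw),np.sin(yaw)
    return [np.array([x+c*u-s*v,y+s*u+c*v,z]) for u in(-a/2,a/2) for v in(-b/2,b/2) for z in(z0,z1)]
K=8
def fill(cam,pts,roi):
    u0,v0,u1,v1=roi;q=np.array([(px(cam,p)-[u0,v0]+.5)*K for p in pts],np.float32)
    m=np.zeros(((v1-v0)*K,(u1-u0)*K),np.uint8);cv2.fillConvexPoly(m,cv2.convexHull(q).round().astype(np.int32),1);return cv2.resize(m.astype(np.float32),(u1-u0,v1-v0),interpolation=cv2.INTER_AREA)
def fitbox(imgs,kind,rois,x0,a,b,h):
    T={c:mask(imgs[c],kind)[r[1]:r[3],r[0]:r[2]].astype(float) for c,r in rois.items()}
    def f(p):
        e=0
        for c,r in rois.items():
            F=fill(c,boxpts(p[0],p[1],p[2]-h,p[2],p[3],a,b),r);e+=np.abs(F-T[c]).sum()/T[c].sum()
        return e
    S=np.array([x0]+[np.array(x0)+d for d in np.diag([.012,.012,.012,.2])])
    r=minimize(f,x0,method="Nelder-Mead",options=dict(initial_simplex=S,xatol=1e-4,fatol=1e-4,maxiter=400));return r.x,r.fun
E
cat > n.py <<'E'
from m import *
np.set_printoptions(precision=4,suppress=True)
I={c:cv2.imread(f"pics/{c}0.png") for c in("top","side")}
R={"top":(360,190,415,235),"side":(305,125,340,165)}
for y0 in(-.3,-.5): print("handle",fitbox(I,"red",R,[.468,-.353,.142,y0],.022,.060,.032))
T=[(201.5,149.1),(308.5,152.6),(305.9,225.3)];Tm=[(.1,.15),(.1,-.15),(-.1,-.15)]
S=[(304.9,178),(256.6,230),(200.6,207.7),(254.3,162)];Sm=[(-.1,-.15),(-.1,.15),(.1,.15),(.1,-.15)]
def P(p,m): c,s=np.cos(p[3]),np.sin(p[3]);return np.array([p[0]+c*m[0]-s*m[1],p[1]+s*m[0]+c*m[1],p[2]])
def res(p): return np.concatenate([px("top",P(p,m))-u for u,m in zip(T,Tm)]+[px("side",P(p,m))-u for u,m in zip(S,Sm)])
r=least_squares(res,[.559,.007,.11,0]);p=r.x;print("deck",p,r.fun)
print("slot",P(p,(.02,.075)),"cass",P(p,(0,-.07)))
for c,roi in(("top",(195,165,250,190)),("side",(215,185,255,220))):
    ys,xs=np.nonzero(mask(I[c],"yellow")[roi[1]:roi[3],roi[0]:roi[2]]);q=np.c_[xs,ys]+[roi[0],roi[1]]
    print(c,"yellow n",len(q),"centre@.11",atz(c,(q.min(0)+q.max(0))/2,.11),q.min(0),q.max(0),"pred",px(c,P(p,(.02,.075))))
for c,roi in(("top",(260,165,298,208)),("side",(245,155,285,195))):
    M=mask(I[c],"orange")[roi[1]:roi[3],roi[0]:roi[2]].astype(np.uint8);n,l,st,ce=cv2.connectedComponentsWithStats(M)
    for i in range(1,n):
        if st[i,4]>5: print(c,st[i],ce[i]+[roi[0],roi[1]])
    e=P(p,(0,-.07))
    for s in(-1,1): print(" pred",px(c,P(p,(0,-.07+s*.026))+[0,0,.03]))
print("tops",[px("top",P(p,(0,-.07+s*.026))+[0,0,.04]) for s in(-1,1)])
E
python3 n.py
```

```text
handle (array([ 0.4706, -0.3535,  0.1422, -0.4091]), np.float64(0.42900735294117653))Traceback (most recent call last):
  File "n.py", line 5, in <module>
    for y0 in(-.3,-.5): print("handle",fitbox(I,"red",R,[.468,-.353,.142,y0],.022,.060,.032))
                                       ~~~~~~^^^^^^^^^^^^^^^^^^^^^^^^^^^^^^^^^^^^^^^^^^^^^^^
  File "m.py", line 23, in fitbox
    r=minimize(f,x0,method="Nelder-Mead",options=dict(initial_simplex=S,xatol=1e-4,fatol=1e-4,maxiter=400));return r.x,r.fun
    res = _minimize_neldermead(fun, x0, args, callback, bounds=bounds,
                               **options)
    fsim[j] = func(sim[j])
              ~~~~^^^^^^^^
    fx = function(np.copy(x), *(wrapper_args + args))
  File "m.py", line 20, in f
    F=fill(c,boxpts(p[0],p[1],p[2]-h,p[2],p[3],a,b),r);e+=np.abs(F-T[c]).sum()/T[c].sum()
  File "m.py", line 13, in fill
    u0,v0,u1,v1=roi;q=np.array([(px(cam,p)-[u0,v0]+.5)*K for p in pts],np.float32)
                                 ~~^^^^^^^
  File "h.py", line 6, in px
    m=ctrl.camera_model(cam);c=np.array(m["view"])@np.r_[P,1]
ValueError: time passes only in moves, steps and waits
```

```bash
sed -i 's/ctrl.camera_model(\(\w*\))/CM(\1)/g; 2a from functools import lru_cache\nCM=lru_cache(None)(lambda c:ctrl.camera_model(c))' h.py; python3 n.py
```

```text
handle (array([ 0.4706, -0.3535,  0.1422, -0.4091]), np.float64(0.42900735294117653))
handle (array([ 0.4706, -0.3547,  0.1419, -0.4312]), np.float64(0.4232536764705882))
deck [ 0.5562  0.0028  0.1049 -0.0693] [-0.32   -0.3319  0.0509  0.3025  0.627  -0.2978  0.7983  0.4767  0.5185
  0.9882 -0.8498 -0.5079 -0.3887 -0.6559]
slot [0.5814 0.0762 0.1049] cass [ 0.5514 -0.067   0.1049]
top yellow n 110 centre@.11 [0.5824 0.0782 0.11  ] [209 174] [242 181] pred [226.3846 178.0987]
side yellow n 46 centre@.11 [0.5898 0.0817 0.11  ] [224 194] [242 209] pred [236.4112 202.6607]
top [ 8 15  3 13 37] [268.9459 185.7027]
top [26 16  4 13 46] [287.4565 186.5435]
 pred [288.7263 186.4667]
 pred [269.293  185.6784]
side [21 10  9  9 53] [269.9811 169.0943]
side [ 12  18  10  13 105] [261.4857 179.3429]
 pred [271.0716 169.6618]
 pred [262.7198 177.3777]
tops [array([288.9877, 186.0133]), array([269.3624, 185.2174])]
```

Call:
{"name": "carry_out", "arguments": {"moves": [[[1, 0.145, 0.0955, 0, 0.033], [1, 0.145, 0.0955, 0, 0.033], [1, 0.145, 0.0955, 0, 0.033], [1, 0.145, 0.0955, 0, 0.033], [1, 0.145, 0.0955, 0, 0.033], [1, 0.145, 0.0955, 0, 0.033], [1, 0.145, 0.0955, 0, 0.033], [1, 0.145, 0.0955, 0, 0.033], [1, 0, 0, 0, 0], [1, 0, 0, 0, 0], [1, 0, 0, 0, 0]]]}}

```text
time: 2.38
position: [0.4705, -0.3554, 0.2313]
ee_rot: [2.638, 1.706, -0.001]
force: [-0.1, -0.0, 0.9]
grip_width: 0.0848
grip_force: 0.0
```

Call:
{"name": "carry_out", "arguments": {"moves": [[[1, 0, 0.005, -0.11, 0], [1, 0, 0, -0.11, 0], [1, 0, 0, -0.11, 0], [1, 0, 0, -0.08, 0], [1, 0, 0, -0.042, 0], [1, 0, 0, 0, 0], [-1, 0, 0, 0, 0], [-1, 0, 0, 0, 0], [-1, 0, 0, 0, 0], [-1, 0, 0, 0, 0], [-1, 0, 0, 0, 0], [-1, 0, 0, 0, 0]]]}}

```text
time: 3.88
position: [0.4715, -0.3535, 0.1188]
ee_rot: [2.636, 1.708, 0.0]
force: [0.0, 0.5, 7.0]
grip_width: 0.0213
grip_force: 58.1
```

Call:
{"name": "carry_out", "arguments": {"moves": [[[-1, 0, 0, 0.04, 0], [-1, 0, 0, 0.08, 0], [-1, 0, 0, 0.1, 0], [-1, 0, 0, 0.12, 0], [-1, 0, 0, 0.12, 0], [-1, 0, 0, 0.1, 0], [-1, 0, 0, 0.08, 0], [-1, 0, 0, 0.03, 0], [-1, 0, 0, 0, 0], [-1, 0, 0, 0, 0], [-1, 0, 0, 0, 0]]]}}

```text
time: 5.25
position: [0.4712, -0.3533, 0.2852]
ee_rot: [-2.635, -1.708, 0.001]
force: [-0.1, 0.6, -2.5]
grip_width: 0.021
grip_force: 58.0
```

Call:
{"name": "carry_out", "arguments": {"moves": [[[-1, 0.02, 0.07, 0, 0.0095], [-1, 0.037, 0.144, 0, 0.0095], [-1, 0.037, 0.144, 0, 0.0095], [-1, 0.037, 0.144, 0, 0.0095], [-1, 0.037, 0.144, 0, 0.0095], [-1, 0.037, 0.144, 0, 0.0095], [-1, 0.037, 0.144, 0, 0.0095], [-1, 0.037, 0.144, 0, 0.0095], [-1, 0.037, 0.144, 0, 0.0095], [-1, 0.037, 0.144, 0, 0.0095], [-1, 0.037, 0.144, 0, 0.0095], [-1, 0.037, 0.144, 0, 0.0095], [-1, 0.017, 0.07, 0, 0], [-1, 0, 0, 0, 0], [-1, 0, 0, 0, 0], [-1, 0, 0, 0, 0], [-1, 0, 0, 0, 0]]]}}

```text
time: 7.38
position: [0.5823, 0.077, 0.2858]
ee_rot: [2.291, 2.15, -0.0]
force: [-0.1, -0.4, -1.9]
grip_width: 0.0214
grip_force: 57.9
```

Call:
{"name": "carry_out", "arguments": {"moves": [[[-1, 0, 0, -0.08, 0], [-1, 0, 0, -0.08, 0], [-1, 0, 0, -0.04, 0], [-1, 0, 0, 0, 0], [-1, 0, 0, 0, 0]]]}}

```text
time: 8.0
position: [0.5826, 0.0776, 0.2365]
ee_rot: [2.29, 2.15, 0.001]
force: [-0.5, 0.0, -2.6]
grip_width: 0.0214
grip_force: 57.8
```

```bash
python3 - <<'E'
from m import *
np.set_printoptions(precision=4,suppress=True)
for c in("side","top"):
    I=ctrl.get_image(c);cv2.imwrite(f"pics/{c}1.png",I)
    for l in("slot_mouth","shutter"):
        for d in ctrl.landmark_of(c,l)[:2]:print(c,l,d["score"],w(c,d["position"]))
I=cv2.imread("pics/side1.png");cv2.imwrite("pics/side1c.png",cv2.resize(I[120:250,180:310],None,fx=4.6,fy=4.6,interpolation=2))
s=ctrl.observe();p=s["position"];print(p,s["time"])
# predicted plate bottom corners in side image at the held pose
for u in(-.004,.004):
    for v in(-.045,.045):
        y=-.063;q=np.array([p[0]+np.cos(y)*u-np.sin(y)*v,p[1]+np.sin(y)*u+np.cos(y)*v,p[2]-.1088]);print(u,v,(px("side",q)-[180,120])*4.6)
E
```

```text
side slot_mouth 0.71 [0.5835 0.082  0.1094]
side shutter 0.63 [0.5825 0.0808 0.1286]
[0.5824 0.0776 0.236 ] 8.3
-0.004 -0.045 [299.0426 320.5052]
-0.004 0.045 [221.036  392.5529]
0.004 -0.045 [288.9158 316.8153]
0.004 0.045 [210.5912 388.4608]
```

View pics/side1c.png

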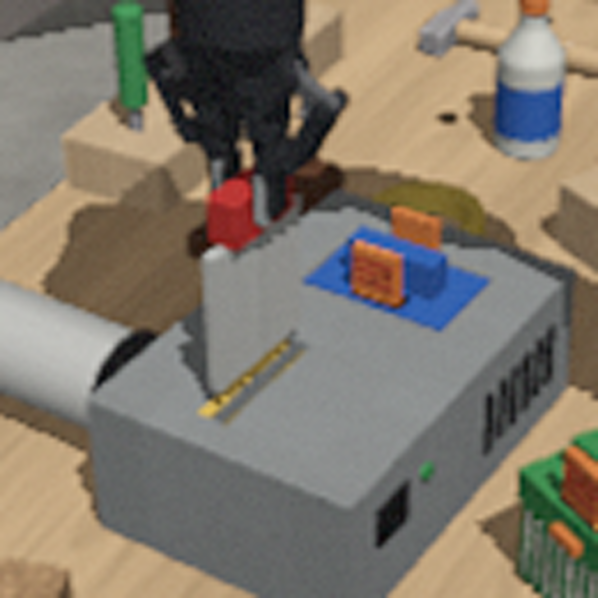

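The plate hangs upright, its lower corner at crop (215,392), as predicted. The yellow slot's near end is at about (213,415) and its far end is hidden near (300,340). Next I compare these with the predicted slot ends.

```bash
python3 - <<'E'
from m import *
np.set_printoptions(precision=4,suppress=True)
y=-.063
for cx,cy in((.5815,.0770),(.5824,.0776),(.584,.081)):
  for v in(-.049,.049):
    print(cx,cy,v,[((px("side",[cx+np.cos(y)*u-np.sin(y)*v,cy+np.sin(y)*u+np.cos(y)*v,.11])-[180,120])*4.6).round(1) for u in(-.011,.011)])
# yellow mask of initial top image: PCA / subpixel extents, weighted
I=cv2.imread("pics/side1.png")[205:215,218:234];print(I[:,:,0])
I=cv2.imread("pics/top0.png")[172:184,205:247];h=cv2.cvtColor(I,cv2.COLOR_BGR2HSV);print(h[:,:,1])
for v in(-.049,.049): print([px("top",[.582-np.sin(y)*v+u*np.cos(y),.0776+np.cos(y)*v+np.sin(y)*u,.11])-[205,172] for u in(-.011,0,.011)])
E
```

```text
0.5815 0.077 -0.049 [array([313.3, 341.4]), array([285.7, 331.3])]
0.5815 0.077 0.049 [array([229.5, 420.8]), array([200.9, 409.4])]
0.5824 0.0776 -0.049 [array([311.6, 341.5]), array([284.1, 331.4])]
0.5824 0.0776 0.049 [array([227.8, 420.9]), array([199.2, 409.5])]
0.584 0.081 -0.049 [array([307.1, 343.6]), array([279.5, 333.4])]
0.584 0.081 0.049 [array([222.8, 423.2]), array([194.3, 411.8])]
[[145 146 145 145 144 141 106  73  82  87  71  47  67  96 108 105]
 [143 145 145 145 144 148 118  66  55  42  70  86  95 108 109 106]
 [144 144 146 144 148 148 134 102  64  38  76 100 108 107 103 104]
 [145 145 142 147 148 133 115  92  90  80  98 107 108 104 108 128]
 [144 146 147 146 137 113  88  90  81  92 105 106  98  92 121 146]
 [147 149 147 145 142 136 124 109  95 104 106 101  90 119 143 147]
 [146 146 143 144 144 144 143 140 134 124 103  88 119 142 149 145]
 [146 146 143 141 144 146 147 147 143 140 123 122 141 147 146 147]
 [147 143 144 143 144 144 144 142 143 144 139 140 142 143 145 146]
 [145 146 143 146 142 146 143 142 143 140 143 141 143 142 142 145]]
[[  8   6  10  25  37  37  38 
[... 1528 characters left out ...]
 18   6   6   6]
 [  6   6   8  27  39  49  61  69  67  67  69  76  86  93  90  91  96 103
  107 104 101  99 100  99 105 111 106 105 113 122 124 122 121 124 125 130
  133 102  46  12   6   6]
 [  8   6   6   8  10  14  20  22  24  24  22  24  30  34  36  36  36  42
   40  38  38  40  36  37  43  45  45  46  52  64  71  67  71  72  72  80
   88  77  39  14   6   6]
 [  4   6   8   6   6   8   6   8   6  10   8   8   8  10  10  10   8   8
   10   8  10  10   6  10   8  10  10  12  16  20  22  22  24  22  24  28
   34  31  18  10   8   6]]
[array([38.3079, 10.1838]), array([38.4688,  6.2211]), array([38.6294,  2.2681])]
[array([2.808 , 8.9821]), array([3.01  , 5.0323]), array([3.2123, 1.0921])]
```

Call:
{"name": "carry_out", "arguments": {"moves": [[[-1, 0.002, 0, -0.03, 0], [-1, 0, 0, -0.03, 0], [-1, 0, 0, -0.03, 0], [-1, 0, 0, -0.03, 0], [-1, 0, 0, -0.03, 0], [-1, 0, 0, 0, 0]]]}}

```text
time: 9.05
position: [0.5826, 0.0776, 0.1977]
ee_rot: [-2.289, -2.151, 0.001]
force: [0.1, -0.4, -2.1]
grip_width: 0.021
grip_force: 57.9
```

Call:
{"name": "carry_out", "arguments": {"moves": [[[-1, 0, 0, -0.05, 0], [-1, 0, 0, -0.06, 0], [-1, 0, 0, -0.06, 0], [-1, 0, 0, -0.06, 0], [-1, 0, 0, -0.03, 0], [-1, 0, 0, -0.02, 0], [-1, 0, 0, 0, 0], [-1, 0, 0, 0, 0]]]}}

```text
time: 10.05
position: [0.583, 0.0777, 0.1287]
ee_rot: [2.29, 2.151, 0.001]
force: [0.4, 0.1, -1.5]
grip_width: 0.0213
grip_force: 57.8
```

Call:
{"name": "carry_out", "arguments": {"moves": [[[-1, 0, 0, -0.012, 0], [-1, 0, 0, -0.012, 0], [-1, 0, 0, -0.008, 0], [-1, 0, 0, 0, 0]]]}}

```text
time: 10.55
position: [0.583, 0.0775, 0.1207]
ee_rot: [2.29, 2.15, 0.001]
force: [-2.3, -1.1, 8.1]
grip_width: 0.0209
grip_force: 59.1
```

Call:
{"name": "carry_out", "arguments": {"moves": [[[1, 0, 0, 0, 0], [1, 0, 0, 0, 0], [1, 0, 0, 0, 0], [1, 0, 0, 0, 0], [1, 0, 0, 0.08, 0], [1, 0, 0, 0.1, 0], [1, 0, 0, 0.12, 0], [1, 0, 0, 0.12, 0], [1, 0, 0, 0.08, 0], [1, 0, 0, 0, 0], [1, 0, 0, 0, 0]]]}}

```text
time: 11.92
position: [0.5826, 0.0775, 0.2446]
ee_rot: [-2.289, -2.151, 0.001]
force: [-0.1, 0.8, 0.0]
grip_width: 0.0857
grip_force: 0.0
```

```bash
python3 - <<'E'
from m import *
np.set_printoptions(precision=4,suppress=True)
I={}
for c in("side","top"):
    I[c]=ctrl.get_image(c);cv2.imwrite(f"pics/{c}2.png",I[c])
    for l in("shutter","cassette_grip"):
        for d in ctrl.landmark_of(c,l)[:3]:print(c,l,d["score"],w(c,d["position"]))
s=I["side"];cv2.imwrite("pics/side2c.png",cv2.resize(s[140:250,190:320],None,fx=5,fy=5,interpolation=2))
y=-.063
for cx,cy in((.5525,-.066),):
  print([px("top",[cx-np.sin(y)*v,cy+np.cos(y)*v,.15]) for v in(-.030,-.022,.022,.030)],[px("side",[cx-np.sin(y)*v,cy+np.cos(y)*v,.13]) for v in(-.026,.026)])
M=mask(I["side"],"red")[160:230,200:280];ys,xs=np.nonzero(M);print(xs.min()+200,xs.max()+200,ys.min()+160,ys.max()+160)
q=np.array([px("side",p) for p in boxpts(.583,.0777,.112,.144,y,.022,.06)]);print(q.min(0),q.max(0))
E
```

```text
side cassette_grip 0.86 [ 0.5555 -0.064   0.1325]
side cassette_grip 0.84 [0.3397 0.0584 0.1101]
top shutter 0.7 [ 0.758  -0.2334  0.0016]
top cassette_grip 0.86 [ 0.5525 -0.0654  0.1323]
top cassette_grip 0.15 [ 0.5608  0.008  -0.0011]
[array([290.2337, 185.3605]), array([287.198 , 185.2561]), array([270.5059, 184.6832]), array([267.4724, 184.5793])] [array([270.5519, 170.975 ]), array([262.2908, 178.743 ])]
228 264 180 206
[226.3072 186.1009] [244.1678 207.4285]
```

View pics/side2c.png

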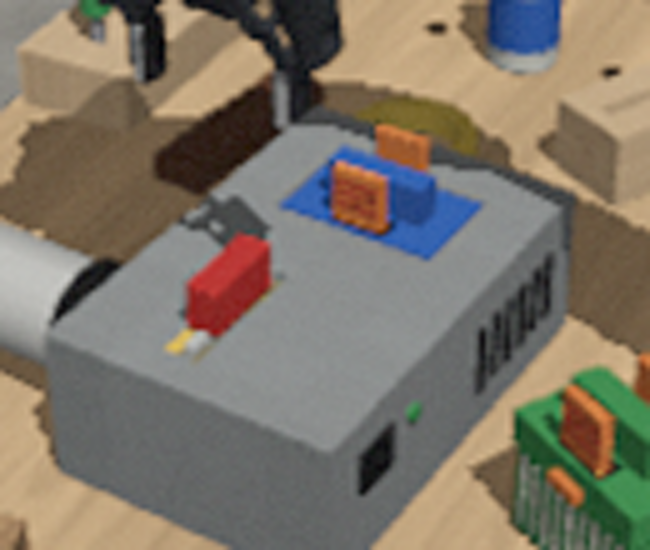

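Shutter is home: the red handle sits at crop (190–270, 237–335), touching the deck, which matches the predicted silhouette. The catches are at (360,197) and (403,147).

Call:
{"name": "carry_out", "arguments": {"moves": [[[1, -0.012, -0.057, 0, -0.05], [1, -0.012, -0.057, 0, -0.05], [1, -0.012, -0.057, 0, -0.05], [1, -0.012, -0.057, 0, -0.05], [1, -0.012, -0.057, 0, -0.05], [1, -0.012, -0.057, 0, -0.05], [1, -0.012, -0.057, 0, -0.05], [1, -0.012, -0.057, 0, -0.05], [1, -0.012, -0.057, 0, -0.05], [1, -0.012, -0.057, 0, -0.05], [1, 0, 0, 0, 0], [1, 0, 0, 0, 0], [1, 0, 0, 0, 0]]]}}

```text
time: 13.85
position: [0.5529, -0.0643, 0.2452]
ee_rot: [-3.14, 0.094, 0.0]
force: [-0.2, -0.6, -0.2]
grip_width: 0.0855
grip_force: 0.0
```

Call:
{"name": "carry_out", "arguments": {"moves": [[[1, 0, -0.002, -0.1, 0], [1, 0, 0, -0.1, 0], [1, 0, 0, -0.1, 0], [1, 0, 0, -0.08, 0], [1, 0, 0, -0.06, 0], [1, 0, 0, -0.04, 0], [1, 0, 0, -0.028, 0], [1, 0, 0, 0, 0]]]}}

```text
time: 14.85
position: [0.5528, -0.0654, 0.1182]
ee_rot: [-3.14, 0.098, 0.0]
force: [0.1, 0.6, -0.4]
grip_width: 0.0851
grip_force: 0.0
```

Call:
{"name": "carry_out", "arguments": {"moves": [[[-1, 0, 0, 0, 0], [-1, 0, 0, 0, 0], [-1, 0, 0, 0, 0], [-1, 0, 0, 0, 0], [-1, 0, 0, 0, 0], [-1, 0, 0, 0, 0]]]}}

```text
time: 15.6
position: [0.5534, -0.0647, 0.1197]
ee_rot: [-3.139, 0.098, -0.003]
force: [-4.4, 5.9, 24.3]
grip_width: 0.038
grip_force: 58.5
```

```bash
python3 - <<'E'
from m import *
I=ctrl.get_image("side");cv2.imwrite("pics/side3c.png",cv2.resize(I[120:220,210:320],None,fx=6,fy=6,interpolation=2))
s=ctrl.observe();print(s["force"],s["wrist_torque"],s["grip_width"],s["position"])
E
```

```text
[-5.03202373  6.73158739 24.13214121] [ 1.28741917  0.96525511 -0.28866704] 0.038181015164190105 [ 0.55339542 -0.06462477  0.11971502]
```

View pics/side3c.png

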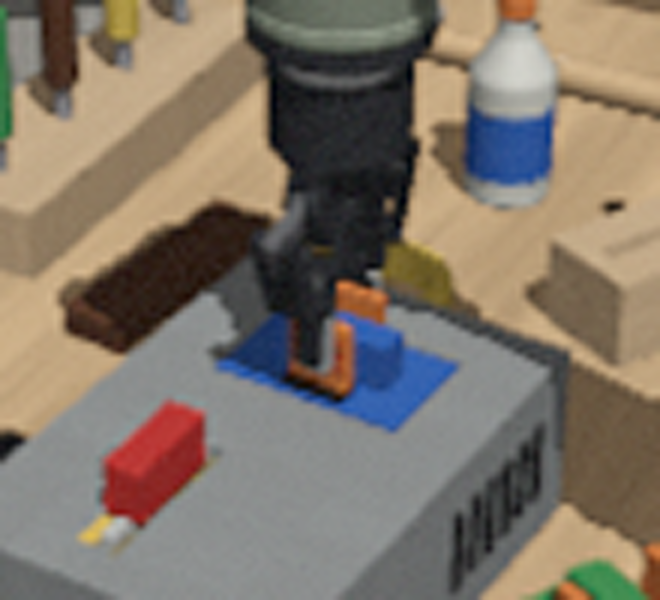

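The near finger pad lies on the +y paddle's outer face at crop (320,345), inside its outline. I now lift gently.

Call:
{"name": "carry_out", "arguments": {"moves": [[[-1, 0, 0, 0.01, 0], [-1, 0, 0, 0.01, 0], [-1, 0, 0, 0.02, 0], [-1, 0, 0, 0.02, 0], [-1, 0, 0, 0.02, 0], [-1, 0, 0, 0, 0]]]}}

```text
time: 16.4
position: [0.553, -0.0654, 0.1387]
ee_rot: [-3.14, 0.098, -0.001]
force: [0.3, -0.3, -2.9]
grip_width: 0.0375
grip_force: 60.8
```

Call:
{"name": "carry_out", "arguments": {"moves": [[[-1, 0, 0, 0.03, 0], [-1, 0, 0, 0.05, 0], [-1, 0, 0, 0.06, 0], [-1, 0, 0, 0.07, 0], [-1, 0, 0, 0.08, 0], [-1, 0, 0, 0.08, 0], [-1, 0, 0, 0.08, 0], [-1, 0, 0, 0.06, 0], [-1, 0, 0, 0.03, 0], [-1, 0, 0, 0.01, 0], [-1, 0, 0, 0, 0], [-1, 0, 0, 0, 0], [-1, 0, 0, 0, 0], [-1, 0, 0, 0, 0]]]}}

```text
time: 18.15
position: [0.5528, -0.0654, 0.2756]
ee_rot: [-3.14, 0.098, 0.0]
force: [0.1, 0.4, -3.5]
grip_width: 0.0372
grip_force: 60.8
```

```bash
python3 - <<'E'
from m import *
I=ctrl.get_image("side");cv2.imwrite("pics/side4c.png",cv2.resize(I[100:230,190:320],None,fx=4.5,fy=4.5,interpolation=2))
for d in ctrl.landmark_of("side","cassette")[:3]:print(d["score"],w("side",d["position"]))
s=ctrl.observe();print(s["force"],s["grip_width"],s["position"],s["time"])
E
```

```text
0.66 [ 0.33512181  0.0599643  -0.00078293]
0.62 [ 0.55187297 -0.06723544  0.17248579]
[ 0.38649344 -0.64062923 -2.56766816] 0.0375590111592565 [ 0.55279592 -0.06541086  0.27568118] 18.25
```

View pics/side4c.png

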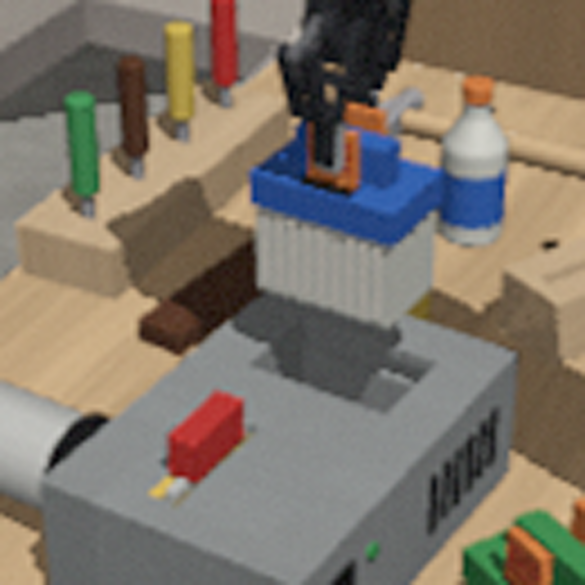

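The cassette hangs upright (crop 255–440, 130–325), clear above the empty well. The shutter handle is still home at (205,437).

```bash
python3 -c "
from workcell import ctrl
print(ctrl.finish_job())"
```

```text
the job is handed in; nothing more can be done
None
```

I handed the job in at 18.25 s, with no verdict returned: the shutter is fully down in the extractor's slot and released, and the cassette is held upright about 6 cm above the deck with both catches squeezed.

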